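Set and lock the drying-rack leg

TASK

Take a light grip (about 10 N or less) on the foot bar of the folded drying rack's sliding leg, draw the leg out against its spring until the foot bar is level with the small pointer on the gauge rod, and hold it there. Still holding the bar at that mark, slide along it and sweep the cam lever fully closed, in line over the leg; handle the bar gently and do not shift the pointer or the bottle and jar beside the rack. Finish holding the leg at the mark with the lever closed: do not let go.

Things in the scene. Friction and masses are not known exactly. Their poses are not given: they have to be found in the camera images.
- rack: Folded drying rack, white tubes, steel rungs, lying fixed on the table, 360 mm wide. Origin: on the table under the mouth of the leg's grey housing (36 wide, 34 high). Its x points along the leg into the frame, y left, z up; the leg slides out to -x. Frame tubes and rungs lie at x over 75, tops at z 69 mm. Clothes pegs 12 mm high lie on the table under and near the foot bar.
- leg: Sliding aluminium leg, a 16 mm tube along rack x, 60 mm high, with a crosswise foot bar. Origin on its axis, 50 mm to +x of the bar. A spring draws it in with 2.5 N (home, as at the start) to 5 N; it comes out at most 100 mm and cannot turn. Over 45 N of finger force on it, both fingers added, spoils it (a 10 N grip makes about 20 N).
- foot_mid (a point): Centre of the foot bar, where it meets the leg: at height 60 mm, at the start 50 mm out (-x) of the housing's mouth. The bar is aluminium, 14 x 14 mm in section (z 53 to 67 mm), 280 mm long, parallel to rack y. Within 8 mm of the centre it has a thicker grey joint, 22 mm along x.
- foot_left (a point): The left (+y) end of the foot bar, 140 mm from foot_mid. The open lever lies over the bar on this side: a grip centred about 122 mm from foot_mid clears the lever on its outer side, both at home and at any mark.
- index_tip (a point): Tip of the pointer: 6 mm thick grey tab on an 18 mm clip on a steel gauge rod (8 mm, parallel to the leg at rack y = -168, height 60 mm). It points at the foot bar's right end from 5 mm away. Leg at the mark: foot_mid and this tip have equal x in the rack's frame. It lies 95 to 130 mm out of the housing's mouth, so the leg comes out 45 to 80 mm. A push over 4 N shifts it.
- cam_lever (a joint): Cam lever angle, rad: 0 = closed, in line over the leg, with a firm stop; grows as it swings to the left (+y); stop at 0.46, starts 0.36 to 0.44. Turns about a vertical pin on the leg's line, 30 mm to +x of the housing's mouth. Stays where left; about 2 N at the bar turns it. Fingers holding the bar reach above it: sliding the grip along the bar to the leg pushes the lever closed.
- lever_tip (a point): Centre of the lever's free end, 210 mm from its pin, height 83 mm. The lever is grey and flat, z 78 to 88 mm, 30 mm wide from 75 mm off the pin to the end, and passes above the foot bar. Closed, its left edge is 15 mm left of the leg's axis; the leg tube's side is at 8 mm.
- bottle: White detergent bottle, 66 mm diameter, 190 mm tall, standing left of the rack; origin under its centre. Bystander.
- jar: Clear jar with steel lid, 80 mm diameter, 100 mm tall, standing right of the rack; origin under its centre. Bystander.

How it is judged:
By the outcome, as a careful person would: the job done as asked, in the order asked, and still so for the second after the job is handed in, while the arm keeps its last pose, push and grip.
It also fails if it takes over 38 s, if anything falls off the work surface, if the arm or the gripper's body presses on something with over 40 N, if the wrist force passes 120 N, or if a joint passes its speed limit or range.

ROBOT

A 6-joint arm with a two-finger parallel gripper is mounted at the origin on the work surface. World frame = base frame: x ahead of the robot, y to its left, z up, the work surface at z = 0. Lengths are in m, angles in degrees, forces in N, time in s.
With the tool pointing down it reaches from about 0.275 to 0.825 m from the base axis. Payload 4.9 kg.
Tool frame: the origin (TCP) lies where the fingers leave the gripper's body, on its centre line; the fingertips stand 73 mm ahead of it and the grasp point (between the pads) lies 54 mm ahead of it; z points along the fingers, y is the line along which they close (so a half turn about z gives the same grasp; the last joint's range is limited). The gripper opens to 85 mm and grips with 20 to 120 N. Pads are 22 mm wide; open, the fingers measure 114 mm over their backs; the gripper's body (76 mm by 85 mm) begins 54 mm behind the grasp point. The pads swing forward as they close: fully open they stand 13 mm farther back than shut.
Start: joints at [57.628, 18.69, -11.035, 60.275, 0, 82.311], TCP at [0.23, 0.5, 0.304] pointing down, gripper open.
Joint ranges: [-152.03, 152.03], [-55.5, 102.48], [-74.3, 77.21], [-110.64, 120.58], [-84.22, 78.4], [-180, 180]. Speed limits (degrees/s): [147.25, 147.25, 180, 180, 180, 180].

INTERFACE

Orientations are given as a 3x3 rotation matrix whose columns are the frame's x, y, z axes.
In Python, from workcell import r gives the robot as it stands. Calls block until the motion is done:
- r.reach(position, orientation): joint-space move of the TCP to a pose.
- r.line_to(position, ori=None, v=0.15): straight line of the TCP; ori=None keeps the orientation; v is the mean speed in m/s.
- r.goto_joints(angles): joint-space move.
- r.command_gripper(opening, newtons=None): opening from 0.0 (shut) to 1.0 (fully open); newtons is the grip in N (None keeps the last); returns when the fingers have stopped.
- r.sleep(seconds).
- r.ik(position, orientation): joint angles nearest the present ones, or None.
- r.observe(): the state.
- r.snapshot(name): name is "scene" or "side" or "wrist"; returns a dict with "img" (420x560x3 uint8, blue, green, red), "range_z" (420x560 float32, m along the optical axis (not along the pixel's ray), 0 where there is no reading), "fx", "fy", "cx", "cy" (pixels), "distortion" ([k1, k2, p1, p2, k3] as OpenCV has them; the pictures are not rectified), "camera_from_world" (4x4, takes a point from world to camera coordinates); the wrist camera has in their place "tool_from_camera" (4x4, takes a point from camera to tool coordinates, whose origin is the TCP and whose axes are the flange's). Camera axes: x right, y down, z forward; pixel columns grow to the right and rows downward; lengths in m; the calibration is good to about 2 mm. A picture is of the moment at which its call begins: read the wrist's pose just before it.
A pose or a line that the arm cannot do raises r.MotionError and nothing moves.
- r.finish_job(): hands the job in; it is judged then, once.
The state is a dict: "time_s": time; "joints": joint angles; "joint_velocities": joint speeds; "joint_torque": joint torques, N m; "position": TCP position; "tool_rot": TCP orientation; "ft_force": force on the tool from outside, world axes, zero at the start; "moment": the same for the moment, N m; "gripper_width": opening from 0.0 (shut) to 1.0 (fully open); "finger_force": force on a finger pad.
Only numpy, scipy, OpenCV 4.12 (cv2) and the standard library are available. Lean on these libraries where they do the work, as an engineer would, in place of code of your own. Each camera call takes 0.05 s, during which the arm holds its last target. There are 200 camera calls.

## Working session

There is one attempt and no reset: what is moved stays moved. The work goes in short steps, each a Python script; the robot and the scene stay as the last script left them, time stands still between calls to the robot, and variables do not carry over. Pictures are saved under pics/ and viewed, at most 10 in all, crops included, and the job is handed in when it is done.

```bash
ls; mkdir -p pics; python3 - <<'E'
from workcell import r
import cv2,pickle,numpy as np
o=r.observe();print(o)
d={}
for n in("scene","side","wrist"):
    s=r.snapshot(n);d[n]=s;cv2.imwrite(f"pics/{n}0.png",s["img"])
    print(n,s["fx"],s["cx"],s["cy"],s["distortion"]);print(np.round(s.get("camera_from_world",s.get("tool_from_camera")),3))
d["obs"]=o
pickle.dump(d,open("d0.pkl","wb"))
E
```

```text
pics
{'time_s': 0.0, 'joints': array([ 5.76286982e+01,  1.87323935e+01, -1.10920719e+01,  6.02763898e+01,
        9.77720102e-04,  8.23110797e+01]), 'joint_velocities': array([-0.03904367, -0.07820864,  0.12322547, -0.046417  ,  0.09525557,
        0.08806655]), 'joint_torque': array([ 1.79311599e-03, -4.43396544e+01,  2.62441063e+01,  1.55733019e-02,
       -1.20927807e-04,  1.81263363e-05]), 'position': array([0.22940462, 0.49935806, 0.30309927]), 'tool_rot': array([[-9.08636502e-01,  4.17586867e-01, -9.56859847e-04],
       [ 4.17587887e-01,  9.08635336e-01, -1.47756838e-03],
       [ 2.52423518e-04, -1.74214565e-03, -9.99998451e-01]]), 'ft_force': array([-0.11088452,  0.1747729 , -0.16051755]), 'moment': array([ 0.01392068,  0.03133808, -0.01906058]), 'finger_force': 0.0, 'gripper_width': 1.0004064154540384}
scene 433.2698347493092 276.6449288536635 205.23574676839948 [-0.07992983  0.          0.          0.          0.        ]
[[ 0.742  0.671  0.015 -0.459]
 [ 0.515 -0.555 -0.653 -0.261]
 [-0.43   0.492 -0.757  1.222]
 [ 0.     0.     0.     1.   ]]
side 449.33828432069134 284.9576914986902 202.228849719277 [-0.04855491  0.          0.          0.          0.        ]
[[ 0.959 -0.285  0.01  -0.59 ]
 [-0.204 -0.71  -0.674  0.203]
 [ 0.199  0.644 -0.738  0.904]
 [ 0.     0.     0.     1.   ]]
wrist 366.44690039857693 282.0396022792223 210.03307309591605 [-0.07678379  0.          0.          0.          0.        ]
[[ 0.001 -0.96  -0.278  0.071]
 [ 1.     0.001 -0.     0.   ]
 [ 0.    -0.278  0.96  -0.071]
 [ 0.     0.     0.     1.   ]]
```

View pics/scene0.png

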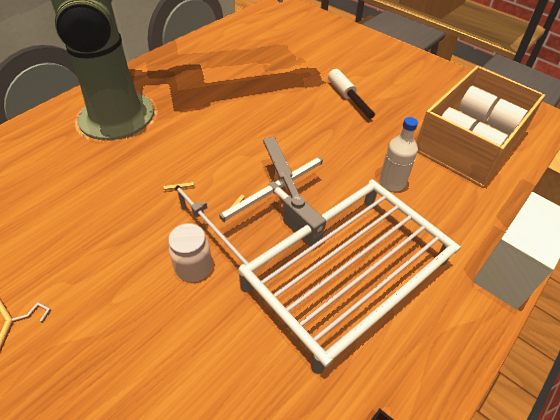

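View pics/side0.png

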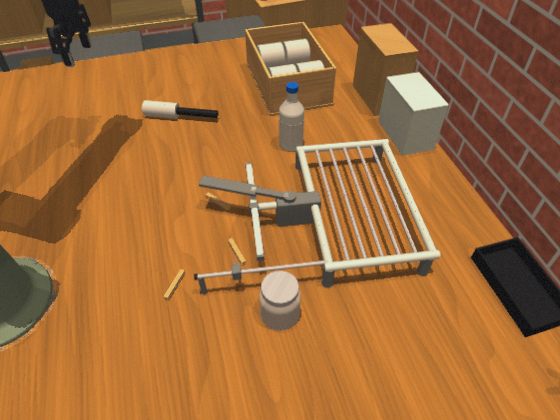

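Both views show the rack. In the scene picture the bar runs (222,217)–(321,161), with the lever tip near (270,142), the pin near (298,202) and the pointer clip near (197,208). In the side picture the bar runs (249,167)–(260,254), with the lever tip near (203,182), the pin near (290,196) and the clip near (237,270). I'll triangulate these, then look from above with the wrist camera.

```bash
cat > h.py <<'E'
import numpy as np,cv2
def T_cw(s,obs=None):
    if "camera_from_world" in s: return np.array(s["camera_from_world"])
    T=np.eye(4);T[:3,:3]=obs["tool_rot"];T[:3,3]=obs["position"]
    return np.linalg.inv(T@np.array(s["tool_from_camera"]))
def ray(s,uv,obs=None):
    K=np.array([[s["fx"],0,s["cx"]],[0,s["fy"],s["cy"]],[0,0,1.]])
    p=cv2.undistortPoints(np.array(uv,float).reshape(-1,1,2),K,np.array(s["distortion"],float)).reshape(-1,2)
    M=np.linalg.inv(T_cw(s,obs)); d=np.c_[p,np.ones(len(p))]@M[:3,:3].T
    return M[:3,3],d
def onplane(s,uv,z,obs=None):
    c,d=ray(s,uv,obs); return c+d*((z-c[2])/d[:,2])[:,None]
def proj(s,P,obs=None):
    K=np.array([[s["fx"],0,s["cx"]],[0,s["fy"],s["cy"]],[0,0,1.]]);T=T_cw(s,obs)
    return cv2.projectPoints(np.array(P,float).reshape(-1,3),cv2.Rodrigues(T[:3,:3])[0],T[:3,3],K,np.array(s["distortion"],float))[0].reshape(-1,2)
def tri(rays):
    out=[]
    for i in range(len(rays[0][1])):
        A=np.zeros((3,3));b=np.zeros(3)
        for c,d in rays:
            u=d[i]/np.linalg.norm(d[i]);P=np.eye(3)-np.outer(u,u);A+=P;b+=P@c
        out.append(np.linalg.solve(A,b))
    return np.array(out)
E
python3 - <<'E'
import pickle,numpy as np
from h import *
d=pickle.load(open("d0.pkl","rb"))
a=[(222,217),(321,161),(270,142),(298,202),(197,208),(178,187),(245,265)]
b=[(260,254),(249,167),(203,182),(290,196),(237,270),(196,276),(325,264)]
print(np.round(tri([ray(d["scene"],a),ray(d["side"],b)]),3))
E
```

```text
[[ 0.539 -0.082  0.062]
 [ 0.581  0.198  0.049]
 [ 0.462  0.149  0.072]
 [ 0.64   0.042  0.081]
 [ 0.486 -0.105  0.064]
 [ 0.405 -0.092  0.059]
 [ 0.659 -0.136  0.06 ]]
```

```bash
python3 - <<'E'
from workcell import r
import cv2,pickle,numpy as np
a=np.radians(-8.8);X=np.array([np.cos(a),np.sin(a),0]);Y=np.array([-np.sin(a),np.cos(a),0])
R=np.c_[Y,X,[0,0,-1]]
m=np.array([.56,.058,0])
d=[]
for i,(dx,dy,z) in enumerate([(-.02,.012,.34),(-.04,.10,.27)]):
    p=m+dx*X+dy*Y;p[2]=z
    print(r.ik(p,R)); r.reach(p,R); r.sleep(.2)
    o=r.observe();s=r.snapshot("wrist");d.append((s,o));cv2.imwrite(f"pics/w{i}.png",s["img"])
    print(o["time_s"],o["position"],o["joints"].round(1))
pickle.dump(d,open("d1.pkl","wb"))
E
```

```text
[-7.20437253e-02  1.71549850e+01 -7.83259816e+00  6.50124169e+01
  0.00000000e+00  9.87279563e+01]
2.2667 [0.54193262 0.07373551 0.33997802] [ 0.  17.2 -7.8 65.   0.  98.7]
[  9.36380068  21.13684477 -12.62003308  56.24312216   0.
 108.16380068]
3.05 [0.53667883 0.16216174 0.27116056] [  9.3  21.1 -12.5  56.3  -0.  108.2]
```

View pics/w0.png

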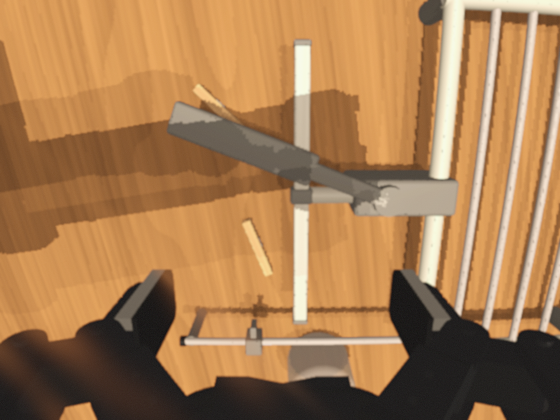

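View pics/w1.png

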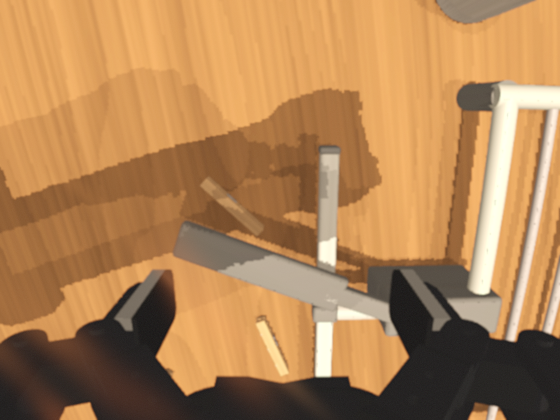

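w0 shows the whole bar, with the left end at (302,41), the joint at (301,197) and the right end at (300,321). The pin is at (383,200), the lever tip near (173,117), the clip at (254,342) and the pointer tip near (255,321). In w1 the left end is at (328,148) and the joint at (325,312). I'll take one closer look over the pointer and the bar's right end, because that relative x sets the mark.

```bash
python3 - <<'E'
from workcell import r
import cv2,pickle,numpy as np
from h import *
d=pickle.load(open("d1.pkl","rb"))
a=[(302,41),(301,197)];b=[(328,148),(325,312)]
print("tri",tri([ray(d[0][0],a,d[0][1]),ray(d[1][0],b,d[1][1])]).round(4))
P=onplane(d[0][0],[(302,41),(301,197),(300,321),(254,342),(255,322)],.063,d[0][1]);print(P.round(4))
print("lever",onplane(d[0][0],[(383,200),(173,117)],.088,d[0][1]).round(4))
y=P[0]-P[2];print("yaw",np.degrees(np.arctan2(-y[0],y[1])),np.linalg.norm(y))
a=np.radians(-8.8);X=np.array([np.cos(a),np.sin(a),0]);Y=np.array([-np.sin(a),np.cos(a),0])
R=np.c_[Y,X,[0,0,-1]]
m=P[1]
D=[]
for i,(dx,dy,z) in enumerate([(-.03,-.125,.22),(-.03,-.155,.26)]):
    p=m+dx*X+dy*Y;p[2]=z
    r.reach(p,R); r.sleep(.25)
    o=r.observe();s=r.snapshot("wrist");D.append((s,o))
    cv2.imwrite(f"pics/p{i}.png",cv2.resize(s["img"][150:400,130:430],None,fx=2,fy=2) if i==0 else s["img"])
    print(o["time_s"],o["position"])
pickle.dump(D,open("d2.pkl","wb"))
E
```

```text
tri [[0.578  0.1956 0.0639]
 [0.5582 0.0541 0.0613]]
[[ 0.5785  0.1957  0.063 ]
 [ 0.5579  0.0545  0.063 ]
 [ 0.5379 -0.0837  0.063 ]
 [ 0.4833 -0.103   0.063 ]
 [ 0.489  -0.0776  0.063 ]]
lever [[0.6316 0.0468 0.088 ]
 [0.4579 0.1484 0.088 ]]
yaw -8.276045674370971 0.2824125225238934
4.2833 [ 0.50953799 -0.06333995  0.22026815]
4.9 [ 0.50398522 -0.0933668   0.25908295]
```

View pics/p0.png

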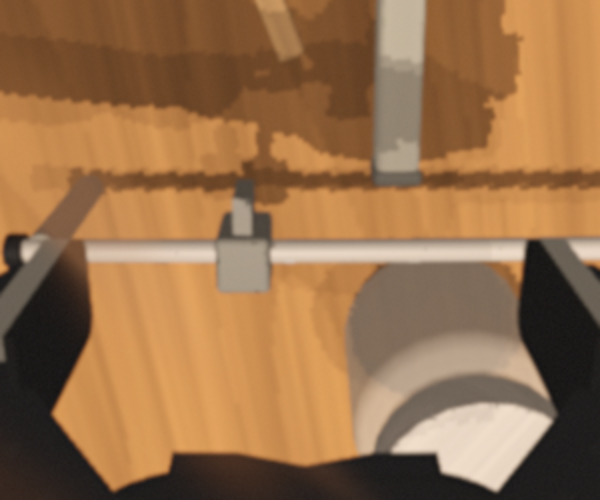

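View pics/p1.png

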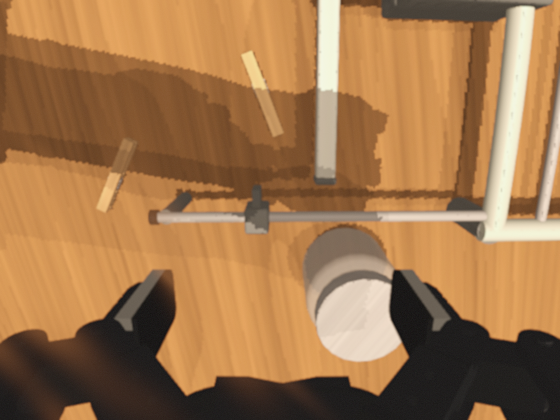

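The crop shows the pointer tab (top face x 234–252, front face y 178–197) on the clip at (243,262), and the bar's right end at x 375–420, y≈185. p1 shows the same at (257,190) and (325,180). Next I'll get sub-pixel edges from profiles, with the heights checked against depth.

```bash
python3 - <<'E'
import cv2,pickle,numpy as np
from h import *
L=pickle.load(open("d1.pkl","rb"))+pickle.load(open("d2.pkl","rb"))
def world(s,o):
    v,u=np.mgrid[0:420,0:560]; c,dr=ray(s,np.c_[u.ravel(),v.ravel()],o)
    zc=T_cw(s,o)[2,:3]@dr.T
    P=c+dr*(s["range_z"].ravel()/zc)[:,None]; return P.reshape(420,560,3)
yaw=np.radians(-8.3)
for it in range(2):
  X=np.array([np.cos(yaw),np.sin(yaw),0]);Y=np.array([-np.sin(yaw),np.cos(yaw),0]);m=np.array([.558,.0545,0])
  ys=[]
  for k,(s,o) in enumerate(L):
    W=world(s,o)-m; xr=W@X;yr=W@Y;z=W[...,2];ok=s["range_z"]>0
    bar=ok&(abs(xr)<.015)&(z>.058)&(z<.074)&(abs(yr)<.15)&(abs(yr)>.02)
    print("view",k,"bar n",bar.sum(),"z",np.median(z[bar]).round(4),"x edges",np.percentile(xr[bar],[1,50,99]).round(4),"y",np.percentile(yr[bar],[.2,99.8]).round(4))
    A=np.polyfit(yr[bar],xr[bar],1);print("  slope deg",np.degrees(A[0]).round(2))
    j=ok&(abs(yr)<.006)&(abs(xr)<.02)&(z>.058)&(z<.075)
    if j.sum(): print("  joint x",np.percentile(xr[j],[1,50,99]).round(4),z[j].mean().round(4))
    q=ok&(xr>-.12)&(xr<-.02)&(yr>-.158)&(yr<-.13)&(z>.045)&(z<.075)
    if q.sum():print("  tab n",q.sum(),"x",np.percentile(xr[q],[2,50,98]).round(4),"y max",yr[q].max().round(4),"z",np.percentile(z[q],[5,50,95]).round(4))
    rod=ok&(xr>-.12)&(xr<.05)&(yr>-.175)&(yr<-.161)&(z>.05)&(z<.075)
    if rod.sum()>50:
        B=np.polyfit(xr[rod],yr[rod],1);print("  rod slope deg",np.degrees(B[0]).round(2),B[1].round(4),np.median(z[rod]).round(4))
  break
for k,rows in((2,(238,246,252,258)),(3,(185,190,195))):
    g=cv2.cvtColor(L[k][0]["img"],cv2.COLOR_BGR2GRAY)
    for v in rows: print(k,v,g[v,240:265])
for k,rows in((2,(215,225,232)),(3,(150,165,174))):
    g=cv2.cvtColor(L[k][0]["img"],cv2.COLOR_BGR2GRAY)
    for v in rows: print(k,v,g[v,310:346])
E
```

```text
view 0 bar n 3186 z 0.0684 x edges [-0.0078 -0.0007  0.0067] y [-0.1394  0.1426]
  slope deg 0.08
  joint x [-0.0109  0.0043  0.0198] 0.0697
  tab n 278 x [-0.0596 -0.0506 -0.0425] y max -0.1422 z [0.0531 0.0676 0.074 ]
  rod slope deg -0.04 -0.1645 0.0648
view 1 bar n 2975 z 0.0685 x edges [-0.0076 -0.001   0.0064] y [-0.0638  0.1438]
  slope deg 0.04
  joint x [-0.0116  0.0028  0.0195] 0.0698
view 2 bar n 4733 z 0.0684 x edges [-0.008  -0.0014  0.006 ] y [-0.139  -0.0201]
  slope deg 0.14
  joint x [-0.0114  0.0042  0.0197] 0.0689
  tab n 623 x [-0.0595 -0.0506 -0.0429] y max -0.142 z [0.0534 0.0697 0.0743]
  rod slope deg 0.04 -0.1649 0.0649
view 3 bar n 3770 z 0.0683 x edges [-0.0081 -0.0014  0.0061] y [-0.1393 -0.0203]
  slope deg 0.29
  tab n 376 x [-0.0591 -0.0508 -0.0431] y max -0.1429 z [0.0545 0.0701 0.0743]
  rod slope deg -0.06 -0.1656 0.065
2 238 [79 80 79 80 78 78 75 77 79 84 86 81 75 72 73 71 73 75 76 79 77 78 77 76
 75]
2 246 [133 134 135 135 136 132 117  91  73  69  69  70  69  71  69  70  75  85
  89  95  97  99 100  95  95]
2 252 [151 152 154 153 153 156 159 162 16
[... 646 characters left out ...]
50 153 152 151
 154 159 164 165 165 164 165 165 165 163 156 136 111  98  97  96  95  95]
2 232 [146 145 144 140 129 104  87 103 128 146 156 162 165 166 165 166 166 166
 165 166 166 166 165 165 165 164 164 162 158 156 155 153 152 149 147 144]
3 150 [ 84  83  83  84  91 108 127 149 167 179 184 185 185 184 185 184 183 184
 183 183 183 183 184 182 173 152 122 105 101 101 102 100 100 100 104 106]
3 165 [ 99  99  97  96 101 112 132 151 168 178 180 178 176 180 183 184 184 183
 183 183 183 183 183 179 169 147 119 107 105 105 103 103 105 102 102 103]
3 174 [ 92  93  94  93  97 111 128 143 150 154 155 156 156 154 155 154 154 154
 154 153 153 154 156 156 147 125 104  98  96  95  95  97 100 101 102 103]
```

```bash
python3 - <<'E'
import pickle,numpy as np
from h import *
L=pickle.load(open("d1.pkl","rb"))+pickle.load(open("d2.pkl","rb"))
yaw=np.radians(-8.2)
X=np.array([np.cos(yaw),np.sin(yaw),0]);Y=np.array([-np.sin(yaw),np.cos(yaw),0]);m=np.array([.558,.0545,0])
for k,(s,o) in enumerate(L):
    v,u=np.mgrid[0:420,0:560]; c,dr=ray(s,np.c_[u.ravel(),v.ravel()],o)
    P=(c+dr*(s["range_z"].ravel()/(T_cw(s,o)[2,:3]@dr.T))[:,None]-m).reshape(420,560,3)
    xr,yr,z=P@X,P@Y,P[...,2]
    bar=(abs(xr)<.015)&(z>.063)&(z<.074)&(abs(yr)<.138)&(abs(yr)>.02)
    for lo,hi in((-.138,-.11),(.1,.138)):
        b=bar&(yr>lo)&(yr<hi)
        if b.sum()>50:print(k,"bar",lo,(np.percentile(xr[b],[1,99]).mean()*1e3).round(2),np.median(z[b]).round(4))
    for lo,hi in((-.153,-.142),(-.185,-.155)):
        q=(xr>-.12)&(xr<-.03)&(yr>lo)&(yr<hi)&(z>.06)&(z<.08)
        if lo<-.16:q&=(z>.068)
        if q.sum()>8:print(k,"tab/clip",lo,q.sum(),(np.percentile(xr[q],[2,98])*1e3).round(2),(np.percentile(xr[q],[2,98]).mean()*1e3).round(2),np.median(z[q]).round(4))
c=onplane(L[2][0],[(250.8,258)],.0645,L[2][1])-m;print("tab",c@X*1e3,c@Y*1e3)
# lever & bystanders
s,o=L[0]
for nm,Q in(("bottle",None),):
    pass
S=pickle.load(open("d0.pkl","rb"))["side"]
print("bottle base approx",((onplane(S,[(291,146)],0)-m)@np.c_[X,Y]).round(3),"jar",((onplane(S,[(281,322)],0)-m)@np.c_[X,Y]).round(3))
l=onplane(L[0][0],[(383,200),(173,117)],.088,L[0][1])-m; print("pin,tip",(l@np.c_[X,Y]).round(4))
E
```

```text
0 bar -0.138 -1.55 0.0685
0 bar 0.1 -0.37 0.0683
0 tab/clip -0.153 82 [-54.23 -48.45] -51.34 0.0699
0 tab/clip -0.185 306 [-60.35 -42.95] -51.65 0.0743
1 bar 0.1 -0.31 0.0685
2 bar -0.138 -1.25 0.0685
2 tab/clip -0.153 209 [-54.37 -48.63] -51.5 0.07
2 tab/clip -0.185 819 [-60.22 -42.78] -51.5 0.0742
3 bar -0.138 -1.41 0.0686
3 tab/clip -0.153 145 [-54.55 -48.61] -51.58 0.0703
3 tab/clip -0.185 654 [-60.03 -43.1 ] -51.57 0.0744
tab [-52.29006365] [-151.7959068]
bottle base approx [[0.127 0.263]] jar [[ 0.026 -0.257]]
pin,tip [[ 0.0739  0.0029]
 [-0.1125  0.0787]]
```

The draw is 50.0 mm: the bar is at −1.5 mm near its right end and the tip at −51.5 mm. The yaw comes out near −8.45° and the bar height at about 60.5 mm. Now to approach and close gently.

```bash
cat >> h.py <<'E'
yaw=np.radians(-8.45);X=np.array([np.cos(yaw),np.sin(yaw),0]);Y=np.array([-np.sin(yaw),np.cos(yaw),0])
R=np.c_[Y,X,[0,0,-1]]
y2=np.radians(-8.2);M=np.array([.558,.0545,0])-.0009*np.array([np.cos(y2),np.sin(y2),0])+.0017*Y  # foot_mid at home
def P(x,y,z=.1145): return M+x*X+y*Y+np.array([0,0,z])
def st(r,n=""):
    o=r.observe();p=o["position"]-M;f=o["ft_force"]
    print(n,"t%.2f"%o["time_s"],"xr %.2f yr %.2f z %.2f mm"%(p@X*1e3,p@Y*1e3,p[2]*1e3),"F(rack) %.2f %.2f %.2f"%(f@X,f@Y,f[2]),"w %.4f ff %.2f"%(o["gripper_width"],o["finger_force"]),flush=True);return o
E
python3 - <<'E'
from workcell import r
from h import *
r.reach(P(0,.122,.20),R); st(r,"above")
r.line_to(P(0,.122),v=.12); st(r,"down")
r.command_gripper(.30,20); st(r)
w=.24
while w>.05:
    r.command_gripper(w); o=st(r,"%.3f"%w)
    if o["finger_force"]>4: break
    w-=.015
E
```

```text
above t6.06 xr 0.24 yr 121.09 z 200.19 mm F(rack) 0.72 -0.44 0.82 w 1.0018 ff 0.00
down t6.92 xr 0.63 yr 121.89 z 115.22 mm F(rack) -0.53 0.34 -0.54 w 0.9971 ff 0.00
 t7.52 xr -0.01 yr 122.02 z 114.52 mm F(rack) -0.95 0.32 1.12 w 0.2999 ff 0.00
0.240 t7.74 xr -0.00 yr 122.01 z 114.48 mm F(rack) 0.42 -0.23 0.29 w 0.2404 ff 0.00
0.225 t7.96 xr -0.02 yr 122.01 z 114.47 mm F(rack) -0.95 0.36 -0.54 w 0.2243 ff 0.00
0.210 t8.18 xr -0.03 yr 121.97 z 114.47 mm F(rack) 0.62 -0.42 1.23 w 0.2120 ff 0.00
0.195 t8.39 xr 0.00 yr 121.99 z 114.51 mm F(rack) -0.33 1.05 -0.00 w 0.1967 ff 0.00
0.180 t8.61 xr -0.01 yr 121.99 z 114.50 mm F(rack) 0.60 -0.04 0.33 w 0.1812 ff 0.00
0.165 t8.82 xr 0.37 yr 122.04 z 114.61 mm F(rack) 2.35 0.80 -0.98 w 0.1643 ff 0.74
0.150 t9.04 xr 0.42 yr 122.00 z 114.64 mm F(rack) 2.30 -0.95 -0.77 w 0.1614 ff 20.16
```

```bash
python3 - <<'E'
from workcell import r
from h import *
for w in(.162,.160):
    r.command_gripper(w); o=st(r,"%.3f"%w)
    if o["finger_force"]>5: break
E
```

```text
0.162 t9.26 xr 0.41 yr 122.00 z 114.64 mm F(rack) 3.22 0.42 -1.31 w 0.1645 ff 7.14
```

```bash
python3 - <<'E'
from workcell import r
from h import *
for x in(-.01,-.03,-.0496):
    r.line_to(P(x,.122),v=.035); o=st(r,x)
r.sleep(.3); o=st(r)
import cv2,pickle
D={}
for n in("scene","side"):
    s=r.snapshot(n);D[n]=s;cv2.imwrite(f"pics/{n}1.png",s["img"])
pickle.dump(D,open("d3.pkl","wb"))
v=np.hstack([cv2.resize(D["scene"]["img"][110:260,150:350],None,fx=2,fy=2.),cv2.resize(D["side"]["img"][140:290,180:380],None,fx=2,fy=2.)])
cv2.imwrite("pics/m1.png",v)
E
```

```text
-0.01 t9.69 xr -10.50 yr 122.02 z 114.60 mm F(rack) 2.48 0.28 0.46 w 0.1616 ff 7.26
-0.03 t10.42 xr -30.18 yr 122.02 z 114.59 mm F(rack) 2.73 -0.93 1.04 w 0.1652 ff 7.36
-0.0496 t11.12 xr -49.75 yr 122.01 z 114.59 mm F(rack) 3.36 -1.11 1.29 w 0.1653 ff 7.43
 t11.43 xr -49.42 yr 122.01 z 114.57 mm F(rack) 4.40 -0.62 2.57 w 0.1629 ff 7.52
```

View pics/m1.png

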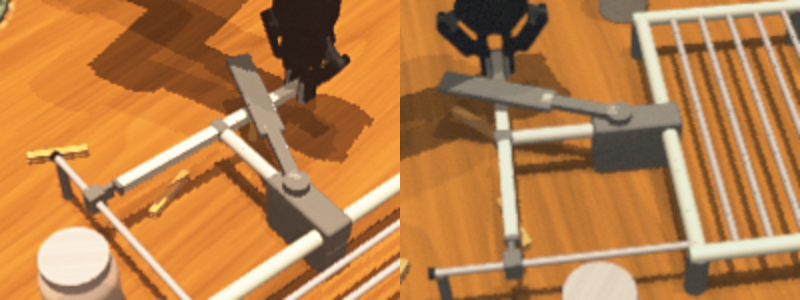

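The bar's right end now sits opposite the pointer, at about (115,185) in the left half and (513,240) in the right half. I'll check the residual with depth from both cameras.

```bash
python3 - <<'E'
import pickle,numpy as np
from h import *
for f in("d0.pkl","d3.pkl"):
  D=pickle.load(open(f,"rb"))
  for n in("scene","side"):
    s=D[n]
    v,u=np.mgrid[0:420,0:560]; c,dr=ray(s,np.c_[u.ravel(),v.ravel()])
    W=(c+dr*(s["range_z"].ravel()/(T_cw(s)[2,:3]@dr.T))[:,None]-M).reshape(420,560,3)
    xr,yr,z=W@X*1e3,W@Y*1e3,W[...,2]*1e3
    x0=0 if f=="d0.pkl" else -50
    for lo,hi in((-137,-80),(30,80)):
        b=(abs(xr-x0)<14)&(yr>lo)&(yr<hi)&(z>60)&(z<74)
        if x0==0 or hi<0: 
            A=np.polyfit(yr[b],xr[b],1);print(f,n,"bar",lo,b.sum(),np.percentile(xr[b],[3,97]).round(1),np.percentile(xr[b],[3,97]).mean().round(2),np.median(z[b]).round(1))
    q=(abs(xr+50)<20)&(yr<-156)&(yr>-185)&(z>66)&(z<80)
    print(f,n,"clip",q.sum(),np.percentile(xr[q],[3,97]).round(1),np.percentile(xr[q],[3,97]).mean().round(2))
    t=(abs(xr+50)<20)&(yr<-144)&(yr>-153)&(z>61)&(z<80)
    if t.sum():print("   tab",t.sum(),np.percentile(xr[t],[3,97]).round(1),xr[t].mean().round(2))
E
```

```text
d0.pkl scene bar -137 165 [-2.5 10.9] 4.2 65.0
d0.pkl scene bar 30 72 [-2.7 11.6] 4.45 64.3
d0.pkl scene clip 79 [-55.4 -38.5] -46.94
   tab 8 [-50.8 -44.9] -46.77
d0.pkl side bar -137 150 [-6.7  6.4] -0.17 64.8
d0.pkl side bar 30 24 [-5.8  6.4] 0.29 65.0
d0.pkl side clip 86 [-57.3 -40.9] -49.12
   tab 6 [-50.2 -46.1] -48.18
d3.pkl scene bar -137 153 [-52.5 -38.8] -45.65 64.6
d3.pkl scene clip 78 [-56.4 -38.1] -47.23
   tab 12 [-50.  -40.3] -45.58
d3.pkl side bar -137 146 [-54.5 -41.4] -47.93 65.1
d3.pkl side clip 91 [-57.5 -41. ] -49.21
   tab 13 [-52.4 -42.7] -47.76
```

```bash
python3 - <<'E'
import pickle,numpy as np,cv2
from h import *
D0=pickle.load(open("d0.pkl","rb"));D3=pickle.load(open("d3.pkl","rb"))
xs=np.arange(-25,25,.1)
def prof(s,x0,ys,z):
    g=s["img"].astype(np.float32)[...,0]  # blue: wood dark, aluminium/grey bright
    a=[]
    for y in ys:
        uv=proj(s,[M+(x0+x)/1e3*X+y/1e3*Y+[0,0,z/1e3] for x in xs]).astype(np.float32)
        a.append(cv2.remap(g,uv[:,0].reshape(1,-1),uv[:,1].reshape(1,-1),cv2.INTER_CUBIC)[0])
    return np.mean(a,0)
def edges(p):
    i=np.argmax(np.where(abs(xs)<8,p,0)); h=.5*(p.max()+np.median(p)); 
    on=p>h; l=i
    while l>0 and on[l]: l-=1
    r_=i
    while r_<len(xs)-1 and on[r_]: r_+=1
    return xs[l].round(2),xs[r_].round(2),((xs[l]+xs[r_])/2).round(2)
for n in("scene","side"):
    for ys in((-135,-115),(-110,-90)):
        yy=np.linspace(*ys,12)
        a=prof(D0[n],0,yy,67);b=prof(D3[n],-50,yy,67)
        print(n,ys,"home",edges(a),"now",edges(b))
    for nm,D in(("0",D0),("3",D3)):
        print(n,nm,"tab",edges(prof(D[n],-50,np.linspace(-152,-149,4),70)),"clip",edges(prof(D[n],-50,np.linspace(-172,-164,5),73)))
tiles=[]
for n in("scene","side"):
    s=D3[n];c=proj(s,P(-.05,-.14,.067))[0];x0,y0=int(c[0])-24,int(c[1])-28
    t=cv2.resize(s["img"][y0:y0+56,x0:x0+48],None,fx=8,fy=8,interpolation=cv2.INTER_CUBIC);tiles.append(t)
cv2.imwrite("pics/z1.png",np.hstack(tiles))
E
```

```text
scene (-135, -115) home (np.float64(-2.4), np.float64(11.5), np.float64(4.55)) now (np.float64(-2.0), np.float64(11.9), np.float64(4.95))
scene (-110, -90) home (np.float64(-2.3), np.float64(11.4), np.float64(4.55)) now (np.float64(-1.9), np.float64(12.1), np.float64(5.1))
scene 0 tab (np.float64(0.6), np.float64(6.7), np.float64(3.65)) clip (np.float64(-4.8), np.float64(11.6), np.float64(3.4))
scene 3 tab (np.float64(0.6), np.float64(6.7), np.float64(3.65)) clip (np.float64(-4.8), np.float64(11.6), np.float64(3.4))
side (-135, -115) home (np.float64(-6.1), np.float64(7.8), np.float64(0.85)) now (np.float64(-5.6), np.float64(8.2), np.float64(1.3))
side (-110, -90) home (np.float64(-6.1), np.float64(7.8), np.float64(0.85)) now (np.float64(-5.9), np.float64(8.0), np.float64(1.05))
side 0 tab (np.float64(-3.1), np.float64(3.2), np.float64(0.05)) clip (np.float64(-8.6), np.float64(9.1), np.float64(0.25))
side 3 tab (np.float64(-3.1), np.float64(3.2), np.float64(0.05)) clip (np.float64(-8.7), np.float64(8.8), np.float64(0.05))
```

View pics/z1.png

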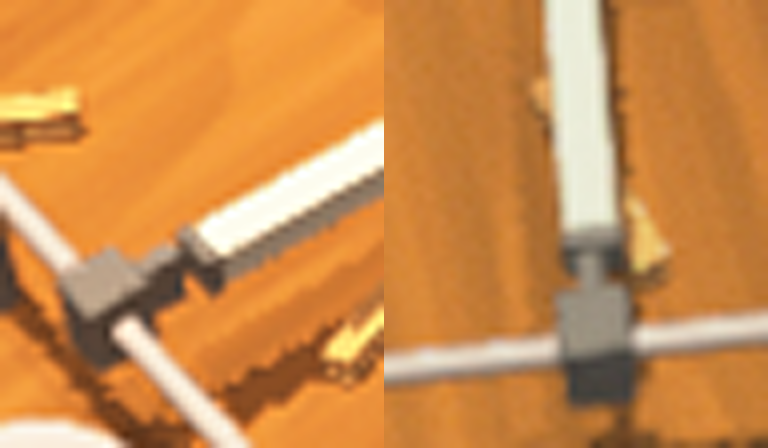

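The bar has moved 49.6 mm and the views put the mark at about 50.5 mm, so I'll draw 0.9 mm more. Then slide along the bar in steps while watching the forces.

```bash
python3 - <<'E'
from workcell import r
from h import *
x=-.0505
r.line_to(P(x,.122),v=.02); st(r,"trim")
for y in(.115,.10,.085,.07,.055,.045,.037,.032):
    r.line_to(P(x,y),v=.04); o=st(r,y)
    if o["finger_force"]>13 or abs(o["ft_force"]@Y)>22: print("stop");break
import cv2,pickle
s=r.snapshot("side");pickle.dump((s,r.observe()),open("d4.pkl","wb"))
E
```

```text
trim t11.78 xr -50.29 yr 122.01 z 114.58 mm F(rack) 4.17 -0.58 1.75 w 0.1618 ff 7.44
0.115 t12.10 xr -50.28 yr 117.45 z 114.76 mm F(rack) 3.95 7.80 -0.35 w 0.1600 ff 7.15
0.1 t12.62 xr -50.26 yr 102.87 z 114.86 mm F(rack) 3.69 8.73 -0.51 w 0.1675 ff 7.20
0.085 t13.15 xr -50.12 yr 88.23 z 114.92 mm F(rack) 2.99 9.96 -0.46 w 0.1608 ff 7.16
0.07 t13.68 xr -50.07 yr 73.31 z 114.95 mm F(rack) 3.73 11.29 0.15 w 0.1646 ff 7.21
0.055 t14.20 xr -50.02 yr 58.31 z 114.95 mm F(rack) 4.76 9.84 1.32 w 0.1626 ff 7.22
0.045 t14.60 xr -50.09 yr 48.29 z 114.91 mm F(rack) 3.60 10.87 0.63 w 0.1587 ff 7.21
0.037 t14.95 xr -50.07 yr 40.32 z 114.90 mm F(rack) 3.95 10.56 -0.17 w 0.1632 ff 7.23
0.032 t15.22 xr -50.14 yr 35.45 z 114.87 mm F(rack) 3.75 10.79 -0.04 w 0.1591 ff 7.21
```

```bash
python3 - <<'E'
from workcell import r
from h import *
import cv2,pickle
x=-.0507
for y in np.arange(.030,.0155,-.0015):
    r.line_to(P(x,y),v=.02); r.sleep(.1); o=st(r,round(y,4))
    if o["finger_force"]>12 or o["ft_force"]@Y>17: print("stop");break
o=r.observe();w=r.snapshot("wrist");s=r.snapshot("side");c=r.snapshot("scene")
pickle.dump((s,c,w,o),open("d4.pkl","wb"))
cv2.imwrite("pics/e1.png",np.hstack([cv2.resize(w["img"],(400,300)),cv2.resize(s["img"][130:280,180:380],(400,300))]))
E
```

```text
0.03 t15.62 xr -50.31 yr 33.79 z 114.88 mm F(rack) 3.87 12.16 0.84 w 0.1616 ff 7.22
0.0285 t15.97 xr -50.37 yr 32.42 z 114.84 mm F(rack) 3.50 13.32 0.80 w 0.1607 ff 7.21
0.027 t16.32 xr -50.42 yr 30.96 z 114.85 mm F(rack) 3.38 12.93 0.67 w 0.1635 ff 7.21
0.0255 t16.68 xr -50.41 yr 29.48 z 114.84 mm F(rack) 4.08 12.84 0.98 w 0.1630 ff 7.21
0.024 t17.02 xr -50.45 yr 28.07 z 114.82 mm F(rack) 3.11 13.00 0.28 w 0.1628 ff 7.21
0.0225 t17.38 xr -50.49 yr 27.71 z 114.83 mm F(rack) 3.96 17.91 -1.13 w 0.1630 ff 7.18
stop
```

View pics/e1.png

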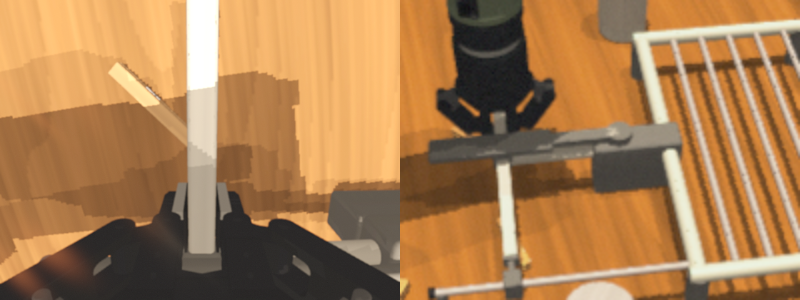

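The lever now lies in line over the leg (right half, lever tip near (432,150), pin near (620,132)), and the Y force stepped up at the stop. I'll check the lever angle and the mark numerically.

```bash
cat > chk.py <<'E'
import pickle,numpy as np,cv2
from h import *
def pts(s):
    v,u=np.mgrid[0:420,0:560]; c,dr=ray(s,np.c_[u.ravel(),v.ravel()])
    W=(c+dr*(s["range_z"].ravel()/(T_cw(s)[2,:3]@dr.T))[:,None]-M).reshape(420,560,3)
    return W@X*1e3,W@Y*1e3,W[...,2]*1e3
def check(s,n):
    xr,yr,z=pts(s)
    l=(xr>-128)&(xr<-2)&(abs(yr)<30)&(z>78)&(z<98); l&=~((abs(xr+50)<60)&(yr>13))
    e=[]
    for x in range(-125,0,8):   # right edge and centre per x bin
        b=l&(abs(xr-x)<4)
        if b.sum()>5:e.append((x,np.percentile(yr[b],4),np.percentile(yr[b],96)))
    e=np.array(e);A=np.polyfit(e[:,0],e[:,1],1)
    print(n,"lever right edge slope rad %.4f at pin %.1f at tip %.1f"%(-A[0],A[0]*80+A[1],A[0]*-130+A[1]),"width",np.median(e[:,2]-e[:,1]).round(1))
    h=(xr>30)&(xr<110)&(abs(yr)<30)&(z>25)&(z<45)
    g=s["img"].astype(np.float32)[...,0]
    xs=np.arange(-25,25,.1)
    def prof(y0,y1,zz):
        a=[]
        for y in np.linspace(y0,y1,8):
            uv=proj(s,[M+(-50+x)/1e3*X+y/1e3*Y+[0,0,zz/1e3] for x in xs]).astype(np.float32)
            a.append(cv2.remap(g,uv[:,:1].T.copy(),uv[:,1:].T.copy(),cv2.INTER_CUBIC)[0])
        p=np.mean(a,0);on=p>.5*(p.max()+np.median(p));i=np.argmax(np.where(abs(xs)<8,p,0));a=b=i
        while on[a]:a-=1
        while on[b]:b+=1
        return (xs[a]+xs[b])/2
    print(n,"bar %.2f tab %.2f clip %.2f"%(prof(-135,-115,67),prof(-152,-149,70),prof(-172,-164,73)))
if __name__=="__main__":
    s,c,w,o=pickle.load(open("d4.pkl","rb"))
    check(s,"side");check(c,"scene")
E
python3 chk.py
```

```text
side lever right edge slope rad -0.0070 at pin -16.3 at tip -17.8 width 27.5
side bar 0.15 tab -0.10 clip 0.10
scene lever right edge slope rad 0.0004 at pin -18.5 at tip -18.4 width 28.5
scene bar 3.95 tab 3.60 clip 3.45
```

```bash
python3 - <<'E'
from workcell import r
from h import *
r.sleep(.4); st(r,"hold")
print(r.finish_job())
E
```

```text
hold t17.93 xr -50.48 yr 27.75 z 114.82 mm F(rack) 3.26 18.35 -0.88 w 0.1611 ff 7.19
the job is handed in; nothing more can be done
None
```

The job is handed in at about 18 s: the leg is held about 0.3 mm from the pointer mark with a grip of about 7 N, and the cam lever is against its closed stop. The pointer measured unmoved, and the arm kept clear of the bottle and jar. The pads briefly gripped at about 20 N each (about 40 N together, under the 45 N limit) when they first closed on the bar, before I eased them to 7 N.

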